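# Clamp the power module with the click-stop vise

### The job

Stand the power module upright on the bed of the blue vise, between the jaws and flat-on to them, setting it down gently and letting go of it. Then turn the orange cap clockwise (seen from above) until its ratchet clicks, so that the module is clamped; stop after the first or second click. Leave the other things on the bench where they are.

Things in the scene. Friction and masses are not known exactly. Their poses are not given: they have to be found in the camera images.
- module_center (a point): Centre of the loose power module: a solid aluminium heat sink with a green board on one face, 28 mm thick (its x), 54 mm long (its y), 60 mm tall (its z), about 0.15 to 0.3 kg, standing upright on the bench. The point is half-way up (30 mm above its foot). Grip it across its 54 mm length; either face may look to the fixed jaw.
- slot (a point): Where the centre of the module's foot should stand: on the vise's bed, 16 mm above the bench, midway across it, 19 mm from the fixed jaw's face (so 5 mm clear of a 28 mm thick module). Axes are the vise's: x from the fixed jaw to the moving jaw and cap, y across, z up. From x = -5 mm (touching the fixed jaw) to +3 mm is free for the module's centre.
- vise: Vise fixed to the bench: bed 250 mm (x) by 90 mm (y), 16 mm thick; origin under its centre. Jaws 34 mm wide (y), up to 58 mm above the bench; fixed jaw's face at x = -85 mm. The moving jaw's black sprung pad (8 N/mm) starts 38 to 54 mm from it (not measured); it closes 10 mm per rad of clockwise cap turn. Grey housing under the cap, 56 mm square, top at 42 mm.
- module: The same module; origin at the centre of its foot, axes as above.
- cap_grip (a point): On the axis of the orange cap, half-way up: ribbed, round, 50 mm across, 40 mm tall (48 to 88 mm above the bench), at x = 85 mm of the vise; grip across any diameter, 25 N or more. It does not rise or sink. Turning takes 0.12 N m while the jaw runs; with the module clamped it climbs to about 0.38, then the shell slips and the torque falls to 0.06 N m and rises again, once per click. The jaw stays put when let go.
- cap (a joint): Slip of the cap's shell on its spindle (rad): about 0 while the cap drives the jaw, then growing as it is turned on; each click is 0.52 (torque highest at 0.13, lowest at 0.39, and so on). Read at a pause between small turns, the torque may rest some 0.2 N m lower than while turning, but still shows the rise of 0.2 or more and the sudden fall of 0.1 or more at a click.
- spool: Spool of solder, 60 mm across, 40 mm tall; origin under its centre.
- flux_jar: Amber jar, 48 mm across, 50 mm tall; origin under its centre.
- mug: White mug, 80 mm across, 90 mm tall; origin under its centre.
- screwdriver: Screwdriver lying on the bench to the robot's right.
- battery: Green battery pack, 50 x 32 x 18 mm; origin under its centre.
Mind the look-alikes: they are no part of the job. What is shaped like the module but pink is not meant.

How it is judged:
By the outcome, as a careful person would: the job done as asked, in the order asked, and still so for the second after the job is handed in, with the robot touching nothing.
It also fails if it takes over 72 s, if anything falls off the work surface, if the arm or the gripper's body presses on something with over 40 N, if the wrist force passes 120 N, or if a joint passes its speed limit or range.

### The arm

A 7-joint arm with a two-finger parallel gripper is mounted at the origin on the work surface. World frame = base frame: x ahead of the robot, y to its left, z up, the work surface at z = 0. Lengths are in m, angles in rad, forces in N, time in s.
With the tool pointing down it reaches from about 0.425 to 0.875 m from the base axis. Payload 4.7 kg.
Tool frame: the origin (TCP) lies on the centre line of the jaws, within the pads' length; the fingertips stand 22 mm ahead of it and the grasp point (between the pads) lies 3 mm ahead of it (tcp_to_tips is the distance from the TCP to the fingertips, in m); z points along the fingers, y is the line along which they close (so a half turn about z gives the same grasp; the last joint's range is limited). The gripper opens to 87 mm and grips with 3 to 60 N. Pads are 19 mm wide; open, the fingers measure 117 mm over their backs; the gripper's body (75 mm by 190 mm) begins 51 mm behind the grasp point.
Start: joints at [-1.28, 0.321, -0.07, 1.45, 0.023, 1.371, -0.057], TCP at [0.178, 0.625, 0.22] pointing down, gripper open.
Joint ranges: [-2.86, 2.86], [-0.3, 2.09], [-1.38, 1.24], [0.06, 2.45], [-1.56, 4.7], [0.09, 2.05], [-2.69, 2.69]. Speed limits (rad/s): [2.57, 2.57, 3.14, 3.14, 3.14, 3.14, 3.14].

### API

Orientations are given as a 3x3 rotation matrix whose columns are the frame's x, y, z axes.
In Python, from plant import read_state, grab_frame, calibration, close_job, tcp_to_tips gives the robot as it stands.
- The arm moves only by the tool drive_tool, never from a script. Its argument "plan" is a list of rows, each a list of 4 numbers: the shift along the tool's x, y, z in m, then the turn about the tool's z in rad. In form: [[dx, dy, dz, spin], ...]. A call has 1 to 5 rows; each row shifts and turns the commanded pose from where the row before left it, along the tool's axes as they then stand; what a row does not reach is not made up. A row lasts 1/10 s, in which the tool goes at most 50 mm and 8.59 degrees, less where a joint would pass 70% of its speed; a pose out of reach is approached as far as the arm can. A call with a gripper value outside its range is refused whole. "grip" is the opening, from 0 (shut) to 1 (fully open), set as the call begins (left out, the last holds). The fingers move at their own pace and stop on an object; the grip force is fixed at half the most. Time passes only in rows, so rows that do not move let the fingers close. It gives the time, the measured TCP pose, the force, the opening and the grip force at its end, in the units of the state.
- read_state(): the state, without advancing time (a new reading comes with each control period).
- grab_frame(name): name is "scene" or "top"; returns the picture (420x560x3 uint8, blue, green, red); there is no depth.
- calibration(name): a dict with "K" (3x3 intrinsics, pixels), "D" ([k1, k2, p1, p2, k3] as OpenCV has them; the pictures are not rectified), "position" and "attitude" of the camera in the world. Camera axes: x right, y up, looking along -z (the intrinsics and any distortion apply to the point x, -y, -z); pixel columns grow to the right and rows downward; lengths in m; the calibration is good to about 2 mm. A picture is of the moment at which its call begins. calibration takes no time and is no camera call.
- close_job(): hands the job in; it is judged then, once.
The state is a dict: "time_s": time; "joint_positions": joint angles; "qvel": joint speeds; "joint_torque": joint torques, N m; "eef_pos": TCP position; "tcp_rot": TCP orientation; "ft_force": force on the tool from outside, world axes, zero at the start; "moment": the same for the moment, N m; "grip_width": opening from 0.0 (shut) to 1.0 (fully open); "grasp_force": force on a finger pad.
Only numpy, scipy, OpenCV 4.12 (cv2) and the standard library are available. Lean on these libraries where they do the work, as an engineer would, in place of code of your own. Each camera call takes 0.05 s, during which the arm holds its last target. There are 200 camera calls.

## Working session

There is one attempt and no reset: what is moved stays moved. The work goes in short steps, Python scripts to look and compute and a tool call to move; the robot and the scene stay as the last step left them, time stands still between calls to the robot, and variables do not carry over. Pictures are saved under pics/ and viewed, at most 10 in all, crops included, and the job is handed in when it is done.

Besides the shell and the picture viewer there is one more tool, called after "Emit:" as name(argument=value, ...) on one line, values as JSON. drive_tool: Moves the arm, as the interface text tells. Its arguments: {"type":"object","properties":{"plan":{"type":"array","items":{"type":"array","items":{"type":"number"}}},"grip":{"type":"number"}},"required":["plan"]}

```bash
mkdir -p pics; ls; python3 - <<'E'
from plant import *
import cv2
for n in("scene","top"):
    cv2.imwrite(f"pics/{n}0.png",grab_frame(n)); c=calibration(n)
    print({k:(v.tolist() if hasattr(v,'tolist') else v) for k,v in c.items()})
s=read_state(); print(s)
E
```

```text
pics
{'K': [[446.25130878834204, 0.0, 278.2115495874426], [0.0, 446.25130878834204, 216.29122654408238], [0.0, 0.0, 1.0]], 'D': [-0.1340165235271378, 0.0, 0.0, 0.0, 0.0], 'position': [1.5768835880566687, -0.27870187863225115, 0.6819233443146651], 'attitude': [[0.21955839476770872, -0.5151377636271702, 0.8285090197289492], [0.9755897320315287, 0.11970335246916035, -0.18410807196397935], [-0.004334286755258463, 0.8487073652872593, 0.5288449886927942]]}
{'K': [[386.99244169452373, 0.0, 275.3890110399076], [0.0, 386.99244169452373, 204.47994386710008], [0.0, 0.0, 1.0]], 'D': [-0.0808527556652502, 0.0, 0.0, 0.0, 0.0], 'position': [0.4946577098030314, -0.084922773206152, 0.8729091404818999], 'attitude': [[-0.020791866853546784, 0.9899226479658985, -0.1400744420546738], [-0.9997344459112223, -0.021978238476765933, -0.0069278201506372825], [-0.009936595560127926, 0.13989320239969555, 0.9901167385672418]]}
{'time_s': 0.1, 'joint_positions': array([-1.27986897,  0.32176891, -0.07006141,  1.45152912,  0.02258242,
        1.37081077, -0.05687912]), 'qvel': array([ 0.00046359, -0.00132623,  0.00046605, -0.00263275, -0.00045838,
       -0.0022562 , -0.00053018]), 'joint_torque': array([ 4.59498442e-04, -4.92572629e+01, -4.05222941e-01, -3.13398993e+01,
       -6.41243951e-02,  3.94789525e-02,  8.31520060e-05]), 'eef_pos': array([0.17756819, 0.62476239, 0.21926968]), 'tcp_rot': array([[-9.61933564e-01,  2.73283121e-01, -3.92784999e-04],
       [ 2.73283391e-01,  9.61932092e-01, -1.68470113e-03],
       [-8.25678879e-05, -1.72791218e-03, -9.99998504e-01]]), 'ft_force': array([ 0.13891068, -0.44122385,  0.98703381]), 'moment': array([-0.00725049, -0.04948799,  0.01922352]), 'grasp_force': 0.0, 'grip_width': 0.9998994287223362}
```

View pics/scene0.png

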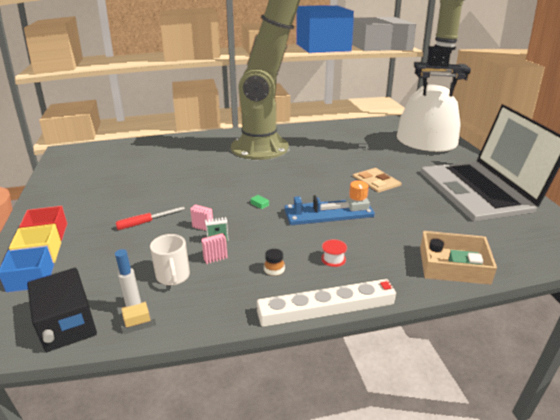

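View pics/top0.png

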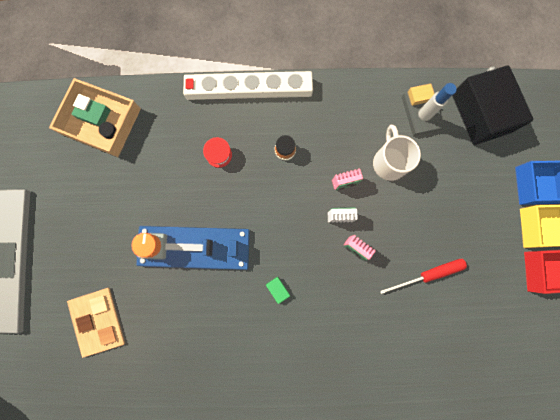

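The scene view shows the robot at the back and the blue vise at (330,208) with its orange cap at (359,190). Three module-shaped blocks stand near (200,217), (216,230) and (214,248). In the top view they are pink (348,179), silver/green (343,215) and pink (360,248). The silver one with the green board fits the description, and I'll confirm it in an enlarged crop.

```bash
cat > h.py <<'E'
import numpy as np, cv2
from plant import *
def ray(n,uv):
    c=calibration(n); uv=np.array(uv,float).reshape(-1,1,2)
    p=cv2.undistortPoints(uv,np.array(c["K"]),np.array(c["D"])).reshape(-1,2)
    d=np.c_[p[:,0],-p[:,1],-np.ones(len(p))]@np.array(c["attitude"]).T
    return np.array(c["position"]),d
def onz(n,uv,z):
    o,d=ray(n,uv); return o+d*((z-o[2])/d[:,2])[:,None]
def px(n,P):
    c=calibration(n); R=np.array(c["attitude"]); q=(np.atleast_2d(P)-np.array(c["position"]))@R
    q=q*[1,-1,-1]
    return cv2.projectPoints(q.reshape(-1,1,3),np.zeros(3),np.zeros(3),np.array(c["K"]),np.array(c["D"]))[0].reshape(-1,2)
E
python3 - <<'E'
import cv2, numpy as np
t=cv2.imread("pics/top0.png"); s=cv2.imread("pics/scene0.png")
a=cv2.resize(t[160:280,310:410],None,fx=4,fy=4,interpolation=cv2.INTER_CUBIC)
b=cv2.resize(s[190:280,180:280],None,fx=4,fy=4,interpolation=cv2.INTER_CUBIC)
o=np.zeros((480,800,3),np.uint8);o[:,:400]=a;o[:360,400:]=b;cv2.imwrite("pics/c1.png",o)
a=cv2.resize(t[215:285,120:260],None,fx=5,fy=5,interpolation=cv2.INTER_CUBIC)
cv2.imwrite("pics/c2.png",a)
E
```

```text
(no output)
```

View pics/c1.png

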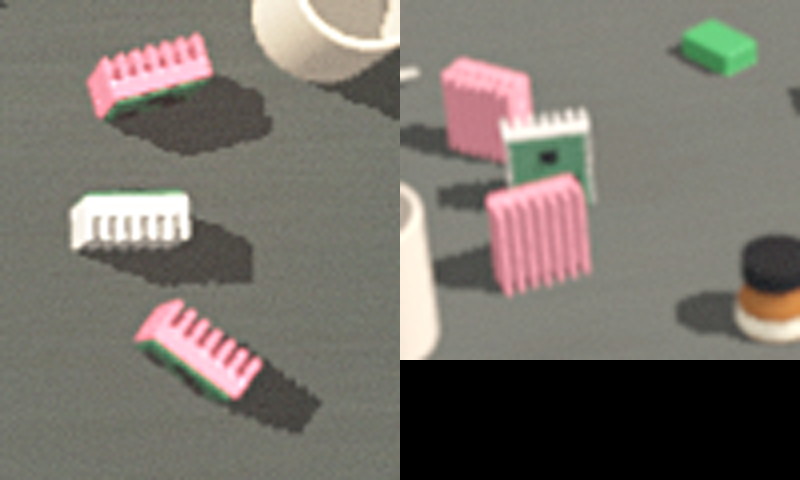

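View pics/c2.png

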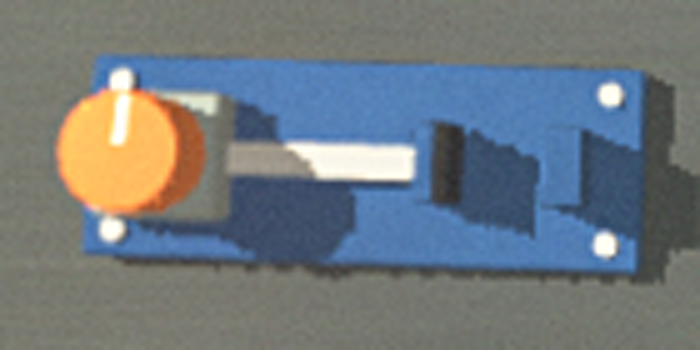

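The crop shows the silver block with the green board, top face about (332–357, 208–219), which is the one meant. The other two are pink. In the vise crop the bed corners are near (139,226), (249,229), (247,269) and (137,266). The cap top is at (143.5,245), the fixed jaw is on the right and the black pad is at (209,247).

```bash
python3 - <<'E'
from h import *
np.set_printoptions(precision=4,suppress=True)
t=cv2.imread("pics/top0.png"); s=cv2.imread("pics/scene0.png")
f=lambda x,y,k,ox,oy:((x+.5)/k-.5+ox,(y+.5)/k-.5+oy)
V=onz("top",[f(x,y,5,120,215) for x,y in[(97,57),(645,70),(637,271),(84,255)]],.016)
print("bed",V, V.mean(0)); print([np.linalg.norm(V[i]-V[(i+1)%4]) for i in range(4)])
ax=(V[0]+V[3]-V[1]-V[2]);ax/=np.linalg.norm(ax);print("vise x ang",np.arctan2(ax[1],ax[0]))
M=onz("top",[f(x,y,4,310,160) for x,y in[(86,191),(189,191),(191,236),(86,236)]],.06)
print("mod top",M,M.mean(0))
hsv=cv2.cvtColor(t,cv2.COLOR_BGR2HSV)
def mask(im,lo,hi,box):
    m=cv2.inRange(cv2.cvtColor(im,cv2.COLOR_BGR2HSV),lo,hi);k=np.zeros_like(m);x0,y0,x1,y1=box;k[y0:y1,x0:x1]=m[y0:y1,x0:x1];return k
m=mask(t,(5,150,120),(20,255,255),(125,220,180,275))
C=cv2.findContours(m,0,2)[0];c=max(C,key=cv2.contourArea);print("cap bb",cv2.boundingRect(c))
# cap top from crop: circle 57..178, 90..212
q=np.array([f(118,151,5,120,215)]);print("cap top",onz("top",q,.088))
# jaw & pad tops
print("jaw face/pad top z.058",onz("top",[f(x,y,5,120,215) for x,y in[(541,128),(540,205),(463,125),(458,205)]],.058))
# white mask minAreaRect
m=mask(t,(0,0,170),(180,60,255),(320,200,365,230));print("mod rect",cv2.minAreaRect(cv2.findNonZero(m)))
# scene cap consistency
cen=V.mean(0);print("scene px cap pred",px("scene",[[*(cen[:2]+.085*ax[:2]),.068]]))
m=mask(s,(5,150,120),(20,255,255),(340,175,380,210));print(cv2.boundingRect(m))
m2=mask(s,(35,50,40),(90,255,255),(200,215,235,250));print("scene board", cv2.boundingRect(m2), px("scene",M))
E
```

```text
bed [[ 0.5738  0.2289  0.016 ]
 [ 0.5631 -0.0183  0.016 ]
 [ 0.4749 -0.0137  0.016 ]
 [ 0.4855  0.2329  0.016 ]] [0.5243 0.1074 0.016 ]
[np.float64(0.24752233090017012), np.float64(0.08837823607161728), np.float64(0.24683120220649776), np.float64(0.08834377627241584)]
vise x ang 1.527651737434795
mod top [[ 0.6008 -0.1972  0.06  ]
 [ 0.5996 -0.252   0.06  ]
 [ 0.5756 -0.2519  0.06  ]
 [ 0.5769 -0.1963  0.06  ]] [ 0.5882 -0.2244  0.06  ]
cap bb (132, 233, 29, 24)
cap top [[0.5284 0.1928 0.088 ]]
jaw face/pad top z.058 [[0.5362 0.0226 0.058 ]
 [0.504  0.0232 0.058 ]
 [0.5381 0.0556 0.058 ]
 [0.5046 0.0577 0.058 ]]
mod rect ((341.97515869140625, 213.97738647460938), (12.890156745910645, 29.918479919433594), 87.27368927001953)
scene px cap pred [[358.6512 190.05  ]]
(350, 181, 19, 19)
scene board (208, 224, 19, 13) [[227.1473 222.1981]
 [205.9443 224.5395]
 [205.2165 219.6675]
 [226.3823 217.3665]]
```

Emit:
drive_tool(plan=[[0,0,0,-0.138],[0,0,0,-0.138],[-0.045,0,0,0],[-0.045,0,0,0],[-0.045,-0.02,0,0]], grip=1)

```text
time_s: 0.6
eef_pos: [0.3127, 0.6064, 0.2191]
tcp_rot: [[-1.0, -0.002, -0.001], [-0.002, 1.0, 0.0], [0.001, 0.0, -1.0]]
ft_force: [-0.2, -0.0, -0.1]
grip_width: 1.002
grasp_force: 0.0
```

Emit:
drive_tool(plan=[[-0.03,-0.04,0,0],[-0.03,-0.04,0,0],[-0.03,-0.04,0,0],[-0.03,-0.04,0,0],[-0.03,-0.04,0,0]])

```text
time_s: 1.1
eef_pos: [0.4633, 0.4031, 0.2199]
tcp_rot: [[-1.0, 0.001, -0.0], [0.001, 1.0, -0.0], [0.0, -0.0, -1.0]]
ft_force: [0.7, 0.5, -0.8]
grip_width: 1.002
grasp_force: 0.0
```

Emit:
drive_tool(plan=[[-0.02,-0.045,0,0],[-0.02,-0.045,0,0],[-0.02,-0.045,0,0],[-0.02,-0.045,0,0],[-0.02,-0.045,0,0]])

```text
time_s: 1.6
eef_pos: [0.5626, 0.178, 0.22]
tcp_rot: [[-1.0, 0.001, -0.0], [0.001, 1.0, 0.0], [0.0, 0.0, -1.0]]
ft_force: [0.6, 0.5, -0.5]
grip_width: 0.999
grasp_force: 0.0
```

Emit:
drive_tool(plan=[[0,-0.049,0,0],[0,-0.049,0,0],[0,-0.049,0,0],[0,-0.049,0,0],[0,-0.049,0,0]])

```text
time_s: 2.1
eef_pos: [0.5616, -0.0669, 0.22]
tcp_rot: [[-1.0, 0.001, -0.0], [0.001, 1.0, 0.0], [0.0, 0.0, -1.0]]
ft_force: [0.3, 0.9, -0.0]
grip_width: 1.002
grasp_force: 0.0
```

Emit:
drive_tool(plan=[[-0.013,-0.045,0,0],[-0.0124,-0.045,0,0],[0,-0.0425,0.02,0],[0,-0.025,0.04,0],[0,0,0.04,0]])

```text
time_s: 2.6
eef_pos: [0.5862, -0.2291, 0.1196]
tcp_rot: [[-1.0, 0.008, 0.001], [0.008, 1.0, -0.004], [-0.001, -0.004, -1.0]]
ft_force: [-0.6, 1.1, -0.2]
grip_width: 1.0
grasp_force: 0.0
```

```bash
python3 - <<'E'
from h import *
s=grab_frame("scene");t=grab_frame("top");print(read_state()["eef_pos"])
a=cv2.resize(s[170:270,165:265],None,fx=4,fy=4,interpolation=cv2.INTER_CUBIC)
b=cv2.resize(t[160:260,300:400],None,fx=4,fy=4,interpolation=cv2.INTER_CUBIC)
cv2.imwrite("pics/c3.png",np.hstack([a,b]))
E
```

```text
[ 0.58261173 -0.22182147  0.11383466]
```

View pics/c3.png

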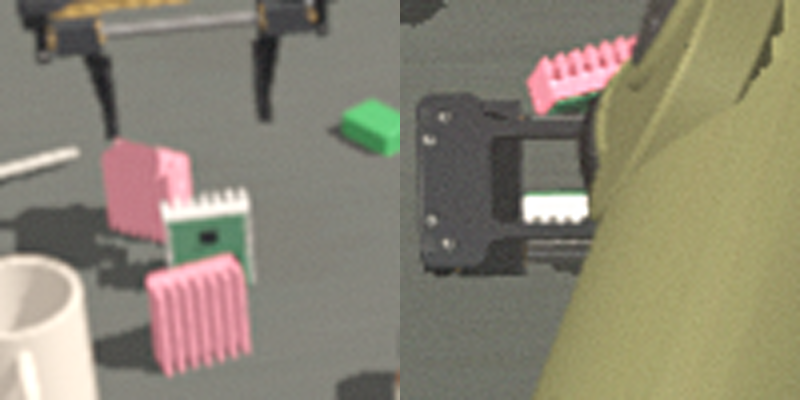

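The scene crop shows the silver/green module at crop (208,235) below the open fingers, whose tips are at crop (111,137) and (263,120). It lies between the two pink blocks, and both crops look aligned.

```bash
python3 - <<'E'
from h import *
np.set_printoptions(precision=4,suppress=True)
f=lambda x,y:((x+.5)/4-.5+165,(y+.5)/4-.5+170)
print("tips",onz("scene",[f(111,137),f(263,120)],.092))
print("mod top scene front edge(board side)",onz("scene",[f(163,220),f(250,209)],.06), "back edge",onz("scene",[f(164,207),f(246,190)],.06))
print("foot right front",onz("scene",[f(254,281)],0.0))
print(read_state()["eef_pos"],px("scene",[[.5826,-.2218,.092]]),f(187,128))
E
```

```text
tips [[ 0.5411 -0.2801  0.092 ]
 [ 0.5418 -0.1791  0.092 ]]
mod top scene front edge(board side) [[ 0.5997 -0.2535  0.06  ]
 [ 0.5993 -0.1971  0.06  ]] back edge [[ 0.5842 -0.2516  0.06  ]
 [ 0.5755 -0.1968  0.06  ]]
foot right front [[ 0.5945 -0.1978  0.    ]]
[ 0.5826 -0.2218  0.1138] [[215.9946 209.1731]] (211.375, 201.625)
```

Emit:
drive_tool(plan=[[0,0,0,0]])

```text
time_s: 2.8
eef_pos: [0.5873, -0.2216, 0.1201]
tcp_rot: [[-1.0, -0.0, -0.002], [-0.0, 1.0, 0.001], [0.002, 0.001, -1.0]]
ft_force: [0.1, 0.3, 0.8]
grip_width: 1.002
grasp_force: 0.0
```

Emit:
drive_tool(plan=[[0.0015,-0.002,0.02,0],[0,0,0.025,0],[0,0,0.02,0],[0,0,0.015,0],[0,0,0,0]])

```text
time_s: 3.3
eef_pos: [0.5861, -0.2234, 0.0401]
tcp_rot: [[-1.0, -0.001, -0.001], [-0.001, 1.0, 0.001], [0.001, 0.001, -1.0]]
ft_force: [-0.1, -0.2, -0.4]
grip_width: 1.0
grasp_force: 0.0
```

Emit:
drive_tool(plan=[[0,0,0,0],[0,0,0,0],[0,0,0,0],[0,0,0,0],[0,0,0,0]], grip=0.3)

```text
time_s: 3.8
eef_pos: [0.5861, -0.2246, 0.0407]
tcp_rot: [[-1.0, 0.001, 0.001], [0.001, 1.0, 0.0], [-0.001, 0.0, -1.0]]
ft_force: [0.0, 0.8, 0.8]
grip_width: 0.633
grasp_force: 0.5
```

Emit:
drive_tool(plan=[[0,0,0,0],[0,0,0,0],[0,0,0,0]], grip=0.0)

```text
time_s: 4.1
eef_pos: [0.5861, -0.2245, 0.0406]
tcp_rot: [[-1.0, 0.001, 0.0], [0.001, 1.0, 0.0], [-0.0, 0.0, -1.0]]
ft_force: [-1.2, 1.0, 4.1]
grip_width: 0.617
grasp_force: 30.0
```

Emit:
drive_tool(plan=[[0,0,-0.015,0],[0,0,-0.025,0],[0,0,-0.03,0],[0,0,-0.03,0],[0,0,-0.02,0]])

```text
time_s: 4.6
eef_pos: [0.5864, -0.2251, 0.1631]
tcp_rot: [[-1.0, 0.001, 0.002], [0.001, 1.0, -0.001], [-0.002, -0.001, -1.0]]
ft_force: [-0.1, 0.2, -1.4]
grip_width: 0.616
grasp_force: 30.0
```

```bash
python3 -c "
from plant import *
print(read_state()['joint_positions'].round(3))"
```

```text
[-0.072  0.324  0.489  1.604 -0.159  1.25   2.015]
```

Emit:
drive_tool(plan=[[0,0,-0.01,-0.14],[0,0,0,-0.14],[0,0,0,-0.14],[0,0,0,-0.14],[0,0,0,-0.14]])

```text
time_s: 5.1
eef_pos: [0.5855, -0.2247, 0.1706]
tcp_rot: [[-0.762, -0.648, -0.0], [-0.648, 0.762, -0.0], [0.0, -0.0, -1.0]]
ft_force: [-0.0, 0.3, -3.0]
grip_width: 0.62
grasp_force: 30.0
```

```bash
python3 -c "
from plant import *
print(read_state()['joint_positions'].round(3))"
```

```text
[ 0.011  0.309  0.385  1.592 -0.12   1.265  2.691]
```

Emit:
drive_tool(plan=[[0,0,0,0.145],[0,0,0,0.145],[0,0,0,0.145],[0,0,0,0.145],[0,0,0,0.145]])

```text
time_s: 5.6
eef_pos: [0.5855, -0.2247, 0.1706]
tcp_rot: [[-0.999, 0.032, -0.0], [0.032, 0.999, -0.0], [0.0, -0.0, -1.0]]
ft_force: [-0.5, 0.9, -1.3]
grip_width: 0.616
grasp_force: 30.0
```

Emit:
drive_tool(plan=[[0,0,0,0.145],[0,0,0,0.145],[0,0,0,0.145],[0,0,0,0.145],[0,0,0,0.145]])

```text
time_s: 6.1
eef_pos: [0.5855, -0.2246, 0.1706]
tcp_rot: [[-0.727, 0.687, -0.0], [0.687, 0.727, 0.0], [0.0, -0.0, -1.0]]
ft_force: [0.5, -0.1, -3.0]
grip_width: 0.618
grasp_force: 30.0
```

Emit:
drive_tool(plan=[[0,0,0,0.145],[0,0,0,0.145],[0,0,0,0.145],[0,0,0,0.145],[0,0,0,0.145]])

```text
time_s: 6.6
eef_pos: [0.5856, -0.2246, 0.1706]
tcp_rot: [[-0.089, 0.996, -0.0], [0.996, 0.089, 0.0], [0.0, -0.0, -1.0]]
ft_force: [-0.2, 0.5, -2.3]
grip_width: 0.617
grasp_force: 30.0
```

Emit:
drive_tool(plan=[[0,0,0,0.07],[0,0,0,0.074]])

```text
time_s: 6.8
eef_pos: [0.5856, -0.2245, 0.1706]
tcp_rot: [[0.052, 0.999, -0.0], [0.999, -0.052, 0.0], [0.0, -0.0, -1.0]]
ft_force: [-0.2, 0.3, -1.5]
grip_width: 0.614
grasp_force: 30.0
```

Emit:
drive_tool(plan=[[0.035,-0.01,0,0],[0.047,-0.015,0,0],[0.047,-0.015,0,0],[0.047,-0.015,0,0],[0.045,-0.015,0,0]])

```text
time_s: 7.3
eef_pos: [0.5258, 0.0015, 0.1707]
tcp_rot: [[0.049, 0.999, 0.0], [0.999, -0.049, 0.001], [0.001, 0.0, -1.0]]
ft_force: [1.6, 0.5, -1.7]
grip_width: 0.617
grasp_force: 30.0
```

Emit:
drive_tool(plan=[[0.03,-0.007,0.01,0],[0.011,0,0.02,0],[0,0,0.02,0],[0,0,0,0],[0,0,0,0]])

```text
time_s: 7.8
eef_pos: [0.5218, 0.0403, 0.1208]
tcp_rot: [[0.05, 0.999, -0.0], [0.999, -0.05, -0.0], [-0.0, -0.0, -1.0]]
ft_force: [0.9, -0.4, -1.7]
grip_width: 0.618
grasp_force: 30.0
```

```bash
python3 - <<'E'
from h import *
s=grab_frame("scene");t=grab_frame("top");st=read_state();print(st["eef_pos"],st["tcp_rot"])
cv2.imwrite("pics/s4.png",s);cv2.imwrite("pics/t4.png",t)
a=cv2.resize(s[150:230,270:370],None,fx=8,fy=7,interpolation=cv2.INTER_CUBIC)
cv2.imwrite("pics/c4.png",a)
E
```

```text
[0.52272793 0.04027701 0.12159899] [[ 5.02315946e-02  9.98735673e-01  1.96037700e-03]
 [ 9.98737470e-01 -5.02324806e-02  4.05320095e-04]
 [ 5.03282237e-04  1.93754209e-03 -9.99997996e-01]]
```

View pics/c4.png

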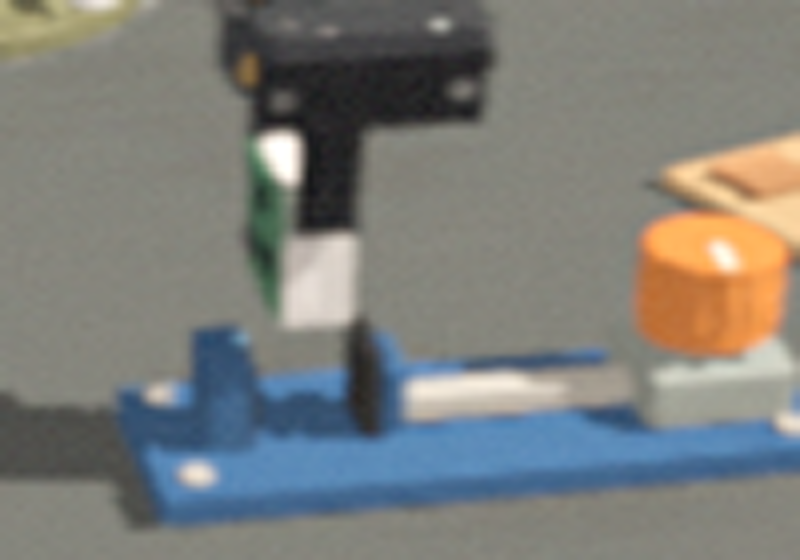

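The crop shows the module held upright with its board towards the fixed jaw. The bottom corners of its near end face are at crop (281,328) and (356,322). The fixed jaw's near face is around crop x 205–253, and the black pad is around x 350–378.

```bash
python3 - <<'E'
from h import *
np.set_printoptions(precision=4,suppress=True)
f=lambda x,y:((x+.5)/8-.5+270,(y+.5)/7-.5+150)
print("mod foot near corners",onz("scene",[f(281,328),f(356,323)],.0805))
# on plane x=.549
o,d=ray("scene",[f(281,328),f(356,323)]);print("on x=.549",o+d*((.549-o[0])/d[:,0])[:,None])
def onx(uv,X):
    o,d=ray("scene",uv);return o+d*((X-o[0])/d[:,0])[:,None]
X=.5215+.017
print("jaw near face: left/right bottom, top",onx([f(205,449),f(253,443),f(197,333),f(250,338)],X))
print("pad face bottom near / top near",onx([f(362,432),f(349,395),f(378,428),f(358,330)],X))
o=onz("scene",[f(155,523)],.0);print("bed near corner bottom",o)
E
```

```text
mod foot near corners [[0.5505 0.0241 0.0805]
 [0.5525 0.0504 0.0805]]
on x=.549 [[0.549  0.0246 0.0796]
 [0.549  0.0515 0.0784]]
jaw near face: left/right bottom, top [[ 0.5385  0.0013  0.0208]
 [ 0.5385  0.0188  0.0212]
 [ 0.5385 -0.0025  0.075 ]
 [ 0.5385  0.0166  0.0703]]
pad face bottom near / top near [[0.5385 0.0591 0.0208]
 [0.5385 0.0536 0.0391]
 [0.5385 0.065  0.0219]
 [0.5385 0.0557 0.069 ]]
bed near corner bottom [[ 0.5568 -0.0213  0.    ]]
```

Emit:
drive_tool(plan=[[0,0,0.015,0],[0,0,0.02,0],[0,0,0.014,0],[0,0,0.008,0],[0,0,0.003,0]])

```text
time_s: 8.4
eef_pos: [0.5217, 0.0406, 0.0599]
tcp_rot: [[0.049, 0.999, -0.001], [0.999, -0.049, -0.0], [-0.0, -0.001, -1.0]]
ft_force: [-0.3, 0.4, -0.8]
grip_width: 0.618
grasp_force: 30.0
```

Emit:
drive_tool(plan=[[0,0,0.001,0],[0,0,0.001,0],[0,0,0,0]])

```text
time_s: 8.7
eef_pos: [0.5223, 0.041, 0.0588]
tcp_rot: [[0.049, 0.999, 0.001], [0.999, -0.049, 0.0], [0.0, 0.001, -1.0]]
ft_force: [-0.2, -0.4, -1.6]
grip_width: 0.618
grasp_force: 30.0
```

Emit:
drive_tool(plan=[[0,0,0.001,0],[0,0,0,0]])

```text
time_s: 8.9
eef_pos: [0.5219, 0.041, 0.0574]
tcp_rot: [[0.049, 0.999, 0.0], [0.999, -0.049, 0.0], [0.0, 0.0, -1.0]]
ft_force: [-0.8, 0.2, -1.9]
grip_width: 0.613
grasp_force: 30.0
```

Emit:
drive_tool(plan=[[0,0,0.0005,0],[0,0,0.0005,0],[0,0,0,0]])

```text
time_s: 9.2
eef_pos: [0.522, 0.041, 0.0566]
tcp_rot: [[0.049, 0.999, 0.0], [0.999, -0.049, 0.0], [0.0, 0.0, -1.0]]
ft_force: [-2.2, 0.1, 2.5]
grip_width: 0.619
grasp_force: 30.0
```

Emit:
drive_tool(plan=[[0,0,0.0005,0],[0,0,0,0]])

```text
time_s: 9.4
eef_pos: [0.522, 0.041, 0.0566]
tcp_rot: [[0.049, 0.999, 0.0], [0.999, -0.049, 0.001], [0.001, -0.0, -1.0]]
ft_force: [-3.6, -1.2, 5.8]
grip_width: 0.621
grasp_force: 30.0
```

Emit:
drive_tool(plan=[[0,0,0,0],[0,0,0,0],[0,0,0,0],[0,0,0,0],[0,0,0,0]], grip=1.0)

```text
time_s: 9.9
eef_pos: [0.5218, 0.0409, 0.0557]
tcp_rot: [[0.049, 0.999, 0.0], [0.999, -0.049, -0.0], [-0.0, 0.0, -1.0]]
ft_force: [-0.7, -0.4, 0.8]
grip_width: 0.96
grasp_force: 0.0
```

Emit:
drive_tool(plan=[[0,0,-0.01,0],[0,0,-0.02,0],[0,0,-0.035,0],[0,0,-0.04,0],[0,0,-0.03,0]])

```text
time_s: 10.4
eef_pos: [0.5226, 0.0407, 0.1939]
tcp_rot: [[0.05, 0.999, 0.003], [0.999, -0.05, 0.001], [0.001, 0.003, -1.0]]
ft_force: [-0.4, 0.1, -0.8]
grip_width: 0.999
grasp_force: 0.0
```

Emit:
drive_tool(plan=[[0.03,0,0,0],[0.04,0,0,0],[0.045,-0.001,0,0],[0.037,0,0,0],[0,0,0,0]])

```text
time_s: 10.9
eef_pos: [0.5271, 0.2001, 0.1911]
tcp_rot: [[0.04, 0.999, 0.0], [0.999, -0.04, 0.003], [0.003, -0.0, -1.0]]
ft_force: [-0.3, 0.6, -0.6]
grip_width: 1.0
grasp_force: 0.0
```

```bash
python3 - <<'E'
from h import *
s=grab_frame("scene");t=grab_frame("top");st=read_state();print(st["eef_pos"],st["joint_positions"].round(3))
a=cv2.resize(s[160:230,280:360],None,fx=5,fy=5,interpolation=cv2.INTER_CUBIC)
b=cv2.resize(t[215:285,190:270],None,fx=5,fy=5,interpolation=cv2.INTER_CUBIC)
cv2.imwrite("pics/c5.png",np.hstack([a,b]))
E
```

```text
[0.52814155 0.1933634  0.1911206 ] [-0.857  0.158  0.51   1.731 -0.08   1.274 -0.376]
```

View pics/c5.png

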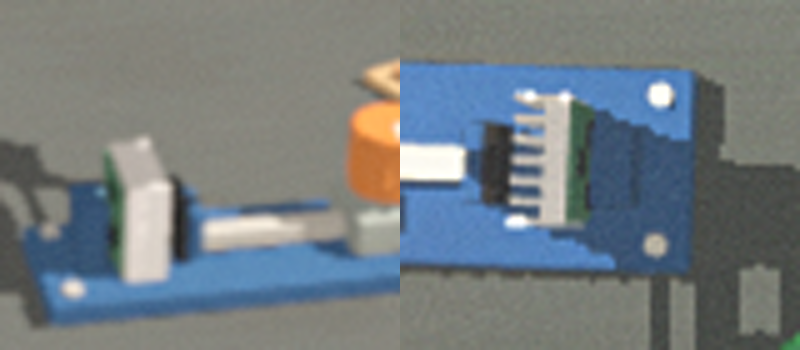

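The module stands upright between the jaws, square to them: about crop (138,210) in the scene view and (545,160) in the top view. The board faces the fixed jaw and the pad is just behind the fins. Now for the cap.

Emit:
drive_tool(plan=[[0,0,0,-0.14],[0,0,0.01,-0.14],[0,0,0.01,-0.14],[0,0,0.01,-0.14],[0,0,0.01,-0.14]])

```text
time_s: 11.5
eef_pos: [0.5288, 0.1904, 0.151]
tcp_rot: [[-0.608, 0.794, 0.001], [0.794, 0.608, -0.0], [-0.001, 0.0, -1.0]]
ft_force: [0.5, -0.3, -0.4]
grip_width: 1.003
grasp_force: 0.0
```

Emit:
drive_tool(plan=[[0,0,0,-0.14],[0,0,0,-0.14],[0,0,0,-0.14],[0,0,0,-0.14],[0,0,0,-0.14]])

```text
time_s: 12.0
eef_pos: [0.5288, 0.1903, 0.1514]
tcp_rot: [[-0.976, 0.216, 0.001], [0.216, 0.976, -0.0], [-0.001, -0.0, -1.0]]
ft_force: [0.2, -1.1, -0.4]
grip_width: 1.002
grasp_force: 0.0
```

Emit:
drive_tool(plan=[[0,0,0,0],[0,0,0,0]])

```text
time_s: 12.2
eef_pos: [0.5287, 0.1913, 0.1512]
tcp_rot: [[-0.975, 0.223, 0.001], [0.223, 0.975, 0.0], [-0.001, 0.0, -1.0]]
ft_force: [0.5, -0.9, -0.1]
grip_width: 0.999
grasp_force: 0.0
```

Emit:
drive_tool(plan=[[0,0.0015,0.02,0],[0,0,0.025,0],[0,0,0.02,0],[0,0,0.014,0],[0,0,0,0]])

```text
time_s: 12.7
eef_pos: [0.5272, 0.1932, 0.0699]
tcp_rot: [[-0.976, 0.22, -0.003], [0.22, 0.976, -0.002], [0.003, -0.003, -1.0]]
ft_force: [0.1, 0.2, -0.3]
grip_width: 1.003
grasp_force: 0.0
```

Emit:
drive_tool(plan=[[0,0,0,0],[0,0,0,0],[0,0,0,0],[0,0,0,0],[0,0,0,0]], grip=0.0)

```text
time_s: 13.2
eef_pos: [0.5288, 0.1944, 0.0722]
tcp_rot: [[-0.976, 0.218, 0.001], [0.218, 0.976, 0.0], [-0.001, 0.001, -1.0]]
ft_force: [0.5, -0.4, -0.5]
grip_width: 0.631
grasp_force: 0.0
```

Emit:
drive_tool(plan=[[0,0,0,0],[0,0,0,0]])

```text
time_s: 13.4
eef_pos: [0.5286, 0.1931, 0.0722]
tcp_rot: [[-0.976, 0.219, -0.0], [0.219, 0.976, -0.001], [0.0, -0.001, -1.0]]
ft_force: [-2.2, -3.6, 5.5]
grip_width: 0.566
grasp_force: 30.0
```

```bash
python3 -c "
from plant import *
s=read_state();print(s['joint_positions'].round(3),s['moment'].round(3),s['grip_width'],s['grasp_force'])"
```

```text
[-0.723  0.266  0.372  1.853 -0.11   1.043  1.042] [-0.847  0.465  0.036] 0.5661402983488045 30.004082322120667
```

Emit:
drive_tool(plan=[[0,0,0,0.06],[0,0,0,0.1],[0,0,0,0.1],[0,0,0,0.1],[0,0,0,0.1]])

```text
time_s: 13.9
eef_pos: [0.5285, 0.1929, 0.0721]
tcp_rot: [[-0.775, 0.632, -0.001], [0.632, 0.775, -0.001], [-0.0, -0.002, -1.0]]
ft_force: [-2.4, -3.4, 5.8]
grip_width: 0.567
grasp_force: 30.0
```

```bash
cat > m.py <<'E'
from plant import *
import numpy as np
s=read_state();R=s['tcp_rot'];print('ang',round(float(np.arctan2(R[1,1],R[0,1])),3),'q7',s['joint_positions'][6].round(3),'M',s['moment'].round(3),'F',s['ft_force'].round(1),s['grasp_force'].round(1),s['grip_width'].round(3),s['eef_pos'].round(4))
E
python3 m.py
```

```text
Traceback (most recent call last):
  File "m.py", line 3, in <module>
    s=read_state();R=s['tcp_rot'];print('ang',round(float(np.arctan2(R[1,1],R[0,1])),3),'q7',s['joint_positions'][6].round(3),'M',s['moment'].round(3),'F',s['ft_force'].round(1),s['grasp_force'].round(1),s['grip_width'].round(3),s['eef_pos'].round(4))
                                                                                                                                                                                  ^^^^^^^^^^^^^^^^^^^^^^
AttributeError: 'float' object has no attribute 'round'
```

Emit:
drive_tool(plan=[[0,0,0,0.09],[0,0,0,0.09],[0,0,0,0.09],[0,0,0,0.09],[0,0,0,0.09]])

```text
time_s: 14.4
eef_pos: [0.5283, 0.1927, 0.0721]
tcp_rot: [[-0.423, 0.906, -0.001], [0.906, 0.423, -0.002], [-0.001, -0.002, -1.0]]
ft_force: [-2.3, -4.9, 6.6]
grip_width: 0.566
grasp_force: 30.0
```

```bash
python3 m.py
```

```text
Traceback (most recent call last):
  File "m.py", line 3, in <module>
    s=read_state();R=s['tcp_rot'];print('ang',round(float(np.arctan2(R[1,1],R[0,1])),3),'q7',s['joint_positions'][6].round(3),'M',s['moment'].round(3),'F',s['ft_force'].round(1),s['grasp_force'].round(1),s['grip_width'].round(3),s['eef_pos'].round(4))
                                                                                                                                                                                  ^^^^^^^^^^^^^^^^^^^^^^
AttributeError: 'float' object has no attribute 'round'
```

```bash
cat > m.py <<'E'
from plant import *
import numpy as np
s=read_state();R=s['tcp_rot'];print('ang %.3f q7 %.3f Mz %.3f'%(np.arctan2(R[1,1],R[0,1]),s['joint_positions'][6],s['moment'][2]),np.round(s['moment'],3),np.round(s['ft_force'],1),round(s['grip_width'],3),np.round(s['eef_pos'],4))
E
python3 m.py
```

```text
ang 0.437 q7 0.164 Mz 0.067 [-1.105  0.716  0.067] [-2.3 -4.9  6.6] 0.566 [0.5283 0.1927 0.0721]
```

Emit:
drive_tool(plan=[[0,0,0,0.05],[0,0,0,0.05],[0,0,0,0.05]])

```text
time_s: 14.7
eef_pos: [0.5282, 0.1927, 0.0721]
tcp_rot: [[-0.285, 0.959, -0.001], [0.959, 0.285, -0.002], [-0.001, -0.002, -1.0]]
ft_force: [-3.4, -5.5, 6.7]
grip_width: 0.565
grasp_force: 30.0
```

```bash
python3 m.py
```

```text
ang 0.288 q7 0.022 Mz 0.102 [-1.14   0.757  0.102] [-3.4 -5.5  6.7] 0.565 [0.5282 0.1927 0.0721]
```

Emit:
drive_tool(plan=[[0,0,0,0.05],[0,0,0,0.05]])

```text
time_s: 14.9
eef_pos: [0.5282, 0.1927, 0.0721]
tcp_rot: [[-0.187, 0.982, -0.001], [0.982, 0.187, -0.002], [-0.001, -0.002, -1.0]]
ft_force: [-3.6, -4.5, 7.1]
grip_width: 0.566
grasp_force: 30.0
```

```bash
python3 m.py
```

```text
ang 0.188 q7 -0.074 Mz 0.161 [-1.148  0.742  0.161] [-3.6 -4.5  7.1] 0.566 [0.5282 0.1927 0.0721]
```

Emit:
drive_tool(plan=[[0,0,0,0.05],[0,0,0,0.05]])

```text
time_s: 15.1
eef_pos: [0.5281, 0.1927, 0.0721]
tcp_rot: [[-0.088, 0.996, -0.002], [0.996, 0.088, -0.002], [-0.002, -0.002, -1.0]]
ft_force: [-3.9, -5.4, 6.8]
grip_width: 0.566
grasp_force: 30.0
```

```bash
python3 m.py
```

```text
ang 0.089 q7 -0.169 Mz 0.173 [-1.148  0.78   0.173] [-3.9 -5.4  6.8] 0.566 [0.5281 0.1927 0.0721]
```

Emit:
drive_tool(plan=[[0,0,0,0.05],[0,0,0,0.05]])

```text
time_s: 15.3
eef_pos: [0.5281, 0.1927, 0.0721]
tcp_rot: [[0.011, 1.0, -0.002], [1.0, -0.011, -0.002], [-0.002, -0.002, -1.0]]
ft_force: [-2.9, -4.6, 6.3]
grip_width: 0.564
grasp_force: 30.0
```

```bash
python3 m.py
```

```text
ang -0.011 q7 -0.265 Mz 0.279 [-1.184  0.866  0.279] [-2.9 -4.6  6.3] 0.564 [0.5281 0.1927 0.0721]
```

Emit:
drive_tool(plan=[[0,0,0,0.05],[0,0,0,0.05]])

```text
time_s: 15.5
eef_pos: [0.5281, 0.1927, 0.0722]
tcp_rot: [[0.111, 0.994, -0.002], [0.994, -0.111, -0.002], [-0.002, -0.001, -1.0]]
ft_force: [-2.9, -4.5, 6.6]
grip_width: 0.569
grasp_force: 30.0
```

```bash
python3 m.py
```

```text
ang -0.111 q7 -0.360 Mz 0.314 [-1.16   0.922  0.314] [-2.9 -4.5  6.6] 0.569 [0.5281 0.1927 0.0722]
```

Emit:
drive_tool(plan=[[0,0,0,0.05],[0,0,0,0.05]])

```text
time_s: 15.7
eef_pos: [0.528, 0.1927, 0.0721]
tcp_rot: [[0.209, 0.978, -0.002], [0.978, -0.209, -0.002], [-0.002, -0.001, -1.0]]
ft_force: [-3.6, -4.1, 7.2]
grip_width: 0.571
grasp_force: 30.0
```

```bash
python3 m.py
```

```text
ang -0.211 q7 -0.455 Mz 0.382 [-1.164  0.891  0.382] [-3.6 -4.1  7.2] 0.571 [0.528  0.1927 0.0721]
```

Emit:
drive_tool(plan=[[0,0,0,0.05],[0,0,0,0.05]])

```text
time_s: 15.9
eef_pos: [0.528, 0.1927, 0.0721]
tcp_rot: [[0.306, 0.952, -0.002], [0.952, -0.306, -0.002], [-0.002, -0.001, -1.0]]
ft_force: [-4.5, -4.5, 7.4]
grip_width: 0.566
grasp_force: 30.0
```

```bash
python3 m.py
```

```text
ang -0.311 q7 -0.550 Mz 0.390 [-1.21   0.932  0.39 ] [-4.5 -4.5  7.4] 0.566 [0.528  0.1927 0.0721]
```

Emit:
drive_tool(plan=[[0,0,0,0.05],[0,0,0,0.05]])

```text
time_s: 16.1
eef_pos: [0.528, 0.1927, 0.0721]
tcp_rot: [[0.399, 0.917, -0.002], [0.917, -0.399, -0.002], [-0.003, -0.001, -1.0]]
ft_force: [-3.8, -4.9, 7.5]
grip_width: 0.559
grasp_force: 30.0
```

```bash
python3 m.py
```

```text
ang -0.411 q7 -0.645 Mz 0.298 [-1.195  1.     0.298] [-3.8 -4.9  7.5] 0.559 [0.528  0.1927 0.0721]
```

Emit:
drive_tool(plan=[[0,0,0,0.05],[0,0,0,0.05]])

```text
time_s: 16.3
eef_pos: [0.5279, 0.1927, 0.0721]
tcp_rot: [[0.489, 0.872, -0.002], [0.872, -0.489, -0.002], [-0.003, -0.001, -1.0]]
ft_force: [-4.7, -4.9, 6.5]
grip_width: 0.569
grasp_force: 30.0
```

```bash
python3 m.py
```

```text
ang -0.511 q7 -0.740 Mz 0.080 [-1.188  0.994  0.08 ] [-4.7 -4.9  6.5] 0.569 [0.5279 0.1927 0.0721]
```

Emit:
drive_tool(plan=[[0,0,0,0.05],[0,0,0,0.05],[0,0,0,0.05]])

```text
time_s: 16.6
eef_pos: [0.5278, 0.1927, 0.0721]
tcp_rot: [[0.614, 0.789, -0.002], [0.789, -0.614, -0.002], [-0.003, -0.001, -1.0]]
ft_force: [-3.8, -4.4, 7.2]
grip_width: 0.565
grasp_force: 30.0
```

```bash
python3 m.py
```

```text
ang -0.661 q7 -0.882 Mz 0.379 [-1.21   1.01   0.379] [-3.8 -4.4  7.2] 0.565 [0.5278 0.1927 0.0721]
```

The torque climbed to 0.39, fell to 0.08 and rose again, so there has been one click. I'll let go and retreat.

Emit:
drive_tool(plan=[[0,0,0,0],[0,0,0,0],[0,0,0,0],[0,0,0,0],[0,0,0,0]], grip=1.0)

```text
time_s: 17.1
eef_pos: [0.5286, 0.1945, 0.0717]
tcp_rot: [[0.612, 0.791, 0.0], [0.791, -0.612, 0.0], [0.0, 0.0, -1.0]]
ft_force: [0.7, 0.2, -0.8]
grip_width: 0.928
grasp_force: 0.0
```

Emit:
drive_tool(plan=[[0,0,-0.01,0],[0,0,-0.03,0],[0,0,-0.04,0],[0,0,-0.04,0],[0,0,-0.02,0]])

```text
time_s: 17.6
eef_pos: [0.5304, 0.1945, 0.2164]
tcp_rot: [[0.613, 0.79, 0.005], [0.79, -0.613, 0.003], [0.006, 0.002, -1.0]]
ft_force: [-0.4, 0.0, -0.1]
grip_width: 0.994
grasp_force: 0.0
```

Emit:
drive_tool(plan=[[0,0,0,0],[0,0,0,0],[0,0,0,0]])

```text
time_s: 17.9
eef_pos: [0.5277, 0.194, 0.2105]
tcp_rot: [[0.612, 0.791, -0.002], [0.791, -0.612, -0.001], [-0.002, -0.001, -1.0]]
ft_force: [-0.1, -0.5, -1.0]
grip_width: 1.003
grasp_force: 0.0
```

```bash
python3 - <<'E'
from h import *
s=grab_frame("scene");t=grab_frame("top")
a=cv2.resize(s[150:230,280:380],None,fx=4,fy=4,interpolation=cv2.INTER_CUBIC)
b=cv2.resize(t[210:290,180:280],None,fx=4,fy=4,interpolation=cv2.INTER_CUBIC)
cv2.imwrite("pics/c6.png",np.hstack([a,b]))
E
```

View pics/c6.png

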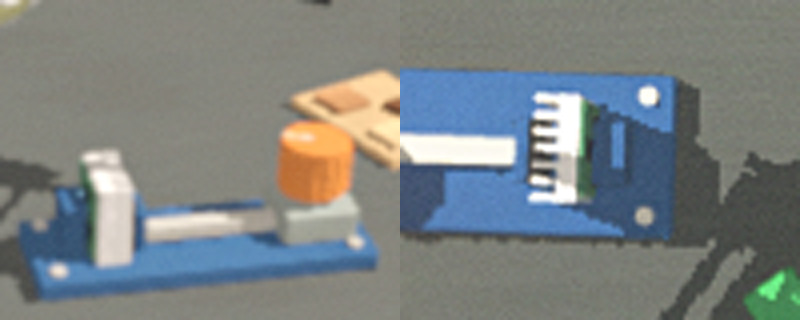

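The final crop shows the module upright and square, with its board against the fixed jaw (top-view crop x≈592, where the jaw face is) and the pad pressed on the fins. The gripper is clear of everything.

```bash
python3 -c "
from plant import *
print(close_job())"
```

```text
the job is handed in; nothing more can be done
None
```

The power module stands upright in the blue vise and is clamped against the fixed jaw; I stopped after the cap's first click, with the arm clear, and handed the job in at about 18 s of robot time; the verdict was not shown, and early on joint 7 briefly read 2.691 against its 2.69 limit.

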